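Bring the square cup of the desk carousel to the front and hold it there

TASK

Turn the desk carousel until its square cup stands squarely over the pointed nose of the carousel's foot, which marks the front, and finish while holding the carousel still there: keep a firm hold with the fingers and do not let go. The turntable has a hidden stop inside and cannot go past it, so if it comes up hard one way, bring it round the other way. Leave the other things on the desk where they are.

Things in the scene. Friction and masses are not known exactly. Their poses are not given: they have to be found in the camera images.
- foot: the carousel's white foot, fixed to the desk: a disc 210 mm across, 14 mm thick, with a pointed nose 44 mm wide and 12 mm thick sticking out from under the turntable on one side, the front. Origin on the desk, on the turntable's axis, z up; its -x axis points to the nose. It stands turned differently each time.
- nose (a point): a point on top of the foot's nose, on its centre line, 150 mm from the turntable's axis (the nose's tip lies 197 mm from the axis), 12 mm above the desk
- carousel: the wooden turntable and all it carries: a disc 260 mm across, top 30 mm above the desk, turning about the vertical axis through the foot's origin (its own origin too). -x points to the square cup, +x to the knob. Turning takes about 1.5 N at the knob; it stays where left. A hidden stop allows about one full turn in all; where it comes differs each time and can only be felt.
- square_cup (a point): centre of the mouth of the square cup, 110 mm above the desk, 85 mm from the axis. The cup is dark steel, 56 mm wide, 80 mm tall. Four round cups, as tall, 56 to 66 mm wide, stand on the same circle, 60 and 120 degrees either side of it; what is in the cups is fixed and reaches at most 118 mm above the desk
- knob_grip (a point): middle of the turning knob, 150 mm above the desk, 88 mm from the axis, straight across from the square cup: an upright wooden cylinder, 24 mm in diameter, 130 to 170 mm above the desk, on a 12 mm steel post. It spins freely on its post like a crank handle, so the carousel can be led round by it without turning the gripper
- mug: bystander: white mug, 76 mm across, 92 mm tall, loose on the desk beside the carousel; origin under its centre
- stapler: bystander: black stapler, 125 x 34 mm, 52 mm tall, loose; origin under its centre, long along x
- tape: bystander: tape dispenser, 120 x 50 mm, 78 mm tall, loose; origin under its centre
- notes: bystander: block of note paper, 76 x 76 mm, 36 mm tall, loose; origin under its centre
- glue: bystander: white glue bottle, 32 mm across, 95 mm tall, loose; origin under its centre
- calculator: bystander: grey pocket calculator, 120 x 70 mm, 14 mm thick, loose; origin under its centre

How it is judged (in metres and radians):
At the end, for the whole second after the job is handed in: The square cup stands over the foot's nose, its centre within 10 mm (7 degrees) of the nose's centre line, the turntable is at rest (under 0.05 rad/s) and the fingers hold it with more than 2 N (x of square_cup in the frame of foot below -0.05 m and y of square_cup in the frame of foot between -0.01 and 0.01 m and angular speed of carousel below 0.05 rad/s and contact force between the fingers and carousel above 2 N); the arm keeps its last pose, push and grip.
It fails at once if a bystander was moved more than 30 mm or knocked over (distance of any of mug, stapler, tape, notes, glue, calculator from where it was at the start of the episode above 0.03 m or angle between any of mug, glue's own z axis and vertical above 0.6 rad).
It also fails if it takes over 72 s, if anything falls off the work surface, if the arm or the gripper's body presses on something with over 40 N, if the wrist force passes 120 N, or if a joint passes its speed limit or range.

ROBOT

A 6-joint arm with a two-finger parallel gripper is mounted at the origin on the work surface. World frame = base frame: x ahead of the robot, y to its left, z up, the work surface at z = 0. Lengths are in mm, angles in degrees, forces in N, time in s.
With the tool pointing down it reaches from about 300 to 850 mm from the base axis. Payload 4.2 kg.
Tool frame: the origin (TCP) lies midway between the tips of the shut fingers; the grasp point (between the pads) lies 19 mm behind it (pinch_z is the distance from the TCP to the grasp point, in mm); z points along the fingers, y is the line along which they close (so a half turn about z gives the same grasp; the last joint's range is limited). The gripper opens to 91 mm and grips with 3 to 60 N. Pads are 32 mm wide; open, the fingers measure 118 mm over their backs; the gripper's body (76 mm by 178 mm) begins 60 mm behind the grasp point.
Start: joints at [-71.104, 18.312, 89.639, -0, 72.044, -1.146], TCP at [197.062, -540.194, 213.976] pointing down, gripper open.
Joint ranges: [-177.97, 177.97], [-48.28, 115.42], [12.27, 149.76], [-77.06, 257.06], [2.81, 150.46], [-146.56, 146.56]. Speed limits (degrees/s): [147.25, 147.25, 180, 180, 180, 180].

INTERFACE

Orientations are given as [roll, pitch, yaw] about the fixed x, y, z axes, in that order (R = Rz(yaw) Ry(pitch) Rx(roll)).
In Python, from workcell import * gives the robot as it stands.
- The arm moves only by the tool step_arm, never from a script. Its argument "steps" is a list of rows, each a list of 7 numbers: the turn, a rotation vector about the tool's x, y, z in degrees, then the shift along the tool's x, y, z in mm, then the opening, from 0 (shut) to 1 (fully open). In form: [[rx, ry, rz, x, y, z, hand], ...]. A call has exactly 8 rows; each row shifts and turns the commanded pose from where the row before left it, along the tool's axes as they then stand; what a row does not reach is not made up. A row lasts 1/8 s, in which the tool goes at most 62.5 mm and 10.7 degrees, less where a joint would pass 70% of its speed; a pose out of reach is approached as far as the arm can. A call is refused whole if a number of a shift passes 62.5 or a number of a turn 10.7, either way. A call with a gripper value outside its range is refused whole. The fingers move at their own pace and stop on an object; "force" is the grip in N (left out, the last holds). Time passes only in rows, so rows that do not move let the fingers close, or fill a call up. It gives the time, the measured TCP pose, the force, the opening and the grip force at its end, in the units of the state.
- state(): the state, without advancing time (a new reading comes with each control period).
- grab_frame(name): name is "scene" or "top" or "wrist"; returns a dict with "image" (400x640x3 uint8, blue, green, red), "fovy" (degrees; the focal length in pixels is half the picture's height over the tangent of half this angle, whatever the lens; pixels are square), "cx", "cy" (the principal point, pixels), "origin" and "rotation" of the camera in the world; the wrist camera has in their place "tool_from_camera" (4x4, takes a point from camera to tool coordinates, whose origin is the TCP and whose axes are the flange's). Camera axes: x right, y down, z forward; pixel columns grow to the right and rows downward; lengths in mm; the calibration is good to about 2 mm. A picture is of the moment at which its call begins: read the wrist's pose just before it. There is no depth.
- job_done(): hands the job in; it is judged then, once.
The state is a dict: "time_s": time; "qpos": joint angles; "qvel": joint speeds; "effort": joint torques, N m; "ee_pos": TCP position; "ee_rot": TCP orientation; "force": force on the tool from outside, world axes, zero at the start; "torque": the same for the moment, N m; "gripper_width": finger opening in mm; "gripper_force": force on a finger pad.
Only numpy, scipy, OpenCV 4.12 (cv2) and the standard library are available. Lean on these libraries where they do the work, as an engineer would, in place of code of your own. Each camera call takes 0.05 s, during which the arm holds its last target. There are 200 camera calls.

## Working session

There is one attempt and no reset: what is moved stays moved. The work goes in short steps, Python scripts to look and compute and a tool call to move; the robot and the scene stay as the last step left them, time stands still between calls to the robot, and variables do not carry over. Pictures are saved under pics/ and viewed, at most 10 in all, crops included, and the job is handed in when it is done.

Besides the shell and the picture viewer there is one more tool, called as name(argument=value, ...), one argument or row to a line, values as JSON. step_arm: Moves the arm, as the interface text tells. Its arguments: {"type":"object","properties":{"steps":{"type":"array","items":{"type":"array","items":{"type":"number"}}},"force":{"type":"number"}},"required":["steps"]}

```bash
mkdir -p pics; cat > h.py <<'E'
from workcell import *
import numpy as np, cv2, pickle
def ray(f,u,v):
    F=200/np.tan(np.radians(f["fovy"])/2)
    d=np.array([(u-f["cx"])/F,(v-f["cy"])/F,1]); return np.array(f["rotation"])@d
def at(f,u,v,z):
    d=ray(f,u,v); o=np.array(f["origin"]); return o+d*(z-o[2])/d[2]
E
python3 - <<'E'
from h import *
for n in ("top","scene"):
    f=grab_frame(n); cv2.imwrite(f"pics/{n}0.png",f["image"]); pickle.dump(f,open(n+"0.pkl","wb"))
    print(n,f["fovy"],f["cx"],f["cy"],f["origin"],f["rotation"])
print(state())
E
```

```text
top 46.51662408348344 323.6025723261145 204.33671069305927 [ 353.73977176   65.46638076 1299.84199444] [-170.2089765    -0.385088    -90.20889533]
scene 51.41142376588627 320.19764366354826 195.74323083972288 [1110.10992287  304.41297185  882.15385041] [-142.12986457    0.361728    110.84874605]
{'time_s': 0.1, 'qpos': array([-7.11022665e+01,  1.83474735e+01,  8.96995999e+01, -5.93961675e-04,
        7.20428569e+01, -1.14465273e+00]), 'qvel': array([-0.02279931, -0.05572938, -0.19795718, -0.08860086,  0.05268904,
       -0.02923471]), 'effort': array([-7.48222155e-04, -4.13336778e+01, -2.32512474e+01,  7.27651594e-02,
        4.21868311e-02, -6.96172037e-05]), 'ee_pos': array([ 196.92565423, -539.75026531,  213.20815793]), 'ee_rot': array([-1.79910076e+02, -1.23187817e-03,  2.00425688e+01]), 'force': array([-0.16609466, -0.51980628,  0.795751  ]), 'torque': array([ 0.01246202, -0.04375235,  0.00917713]), 'gripper_force': 0.0, 'gripper_width': 91.4800286775831}
```

View pics/top0.png

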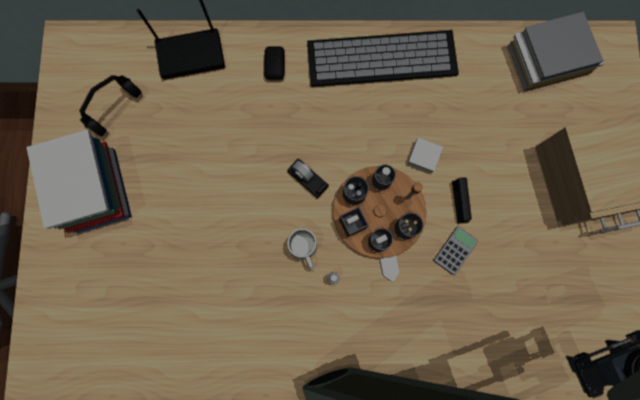

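View pics/scene0.png

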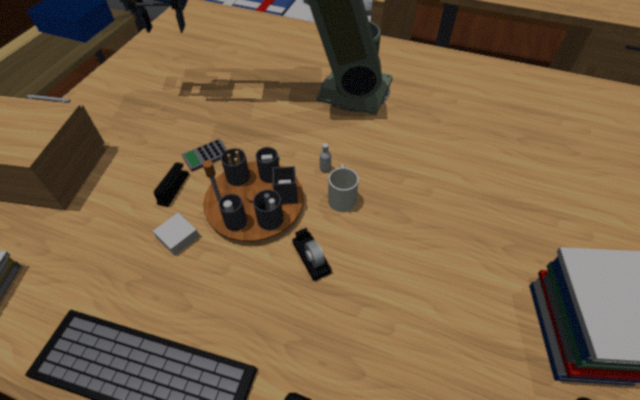

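The top view shows the carousel at about (379,212), with the square cup at (353,222), the knob at (418,188) and the foot's nose at (390,268). The mug, glue, tape, notes, stapler and calculator stand around it. I'll enlarge that area for accurate pixels.

```bash
sed -i 's/^import numpy.*/&\nfrom scipy.spatial.transform import Rotation as Ro/; s/return np.array(f\["rotation"\])@d/return Ro.from_euler("xyz",f["rotation"],degrees=True).apply(d)/' h.py
python3 - <<'E'
from h import *
f=pickle.load(open("top0.pkl","rb"))
c=f["image"][140:290,280:480]; cv2.imwrite("pics/top0c.png",cv2.resize(c,None,fx=4,fy=4,interpolation=cv2.INTER_CUBIC))
for n,u,v,z in [("axis",379,212,30),("knob",418,188,170),("sq",353,222,110),("nose",391,268,12)]: print(n,at(f,u,v,z))
E
```

```text
axis [550.97438988 -96.89475348  30.        ]
knob [ 589.26266769 -177.33300651  170.        ]
sq [512.62685199 -18.93045649 110.        ]
nose [ 398.06146576 -128.46014517   12.        ]
```

View pics/top0c.png

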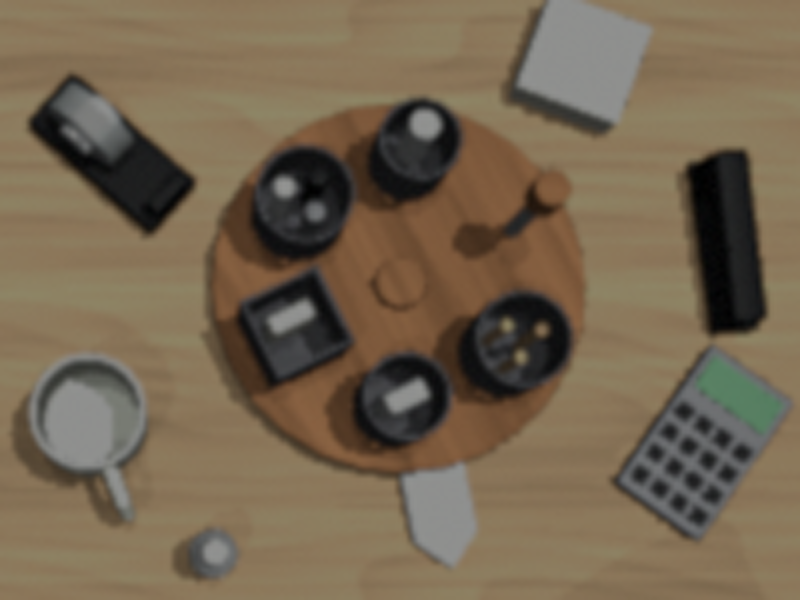

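The enlarged crop gives, in crop pixels:
- Disc centre: about (397,288)
- Nose: tip (451,567), shoulders (415,545) and (476,525), neck (402,475) and (465,463)
- Square-cup mouth: about (296,325)
- Knob top: about (551,190)

```bash
python3 - <<'E'
from h import *
f=pickle.load(open("top0.pkl","rb"))
P={}
for n,u,v,z in [("L",208,285,30),("R",585,285,30),("T",400,103,30),("B",397,475,30),("hub",400,283,38),("tip",451,567,12),("sl",415,545,12),("sr",476,525,12),("nl",402,475,12),("nr",465,463,12),
 ("c1",240,305,110),("c2",318,270,110),("c3",352,340,110),("c4",275,382,110),("knob",551,190,170),("mug",88,412,92),("glue",213,553,95),("notes",585,62,36),("st",727,240,52),("calc",705,440,14),("tape",110,150,50)]:
    P[n]=at(f,280+(u+.5)/4-.5,140+(v+.5)/4-.5,z)
ax=np.array([(P["T"][0]+P["B"][0])/2,(P["L"][1]+P["R"][1])/2])
sq=(P["c1"]+P["c2"]+P["c3"]+P["c4"])[:2]/4
ang=lambda v:np.degrees(np.arctan2(v[1],v[0]))
print("axis",ax,"hub",P["hub"])
print("disc dia",P["T"][0]-P["B"][0],P["L"][1]-P["R"][1])
for n,p in [("tip",P["tip"][:2]),("sh",(P["sl"]+P["sr"])[:2]/2),("neck",(P["nl"]+P["nr"])[:2]/2),("sq",sq),("knob",P["knob"][:2])]:
    print(n,p,np.hypot(*(p-ax)),ang(p-ax))
print("nose edges",ang((P["sl"]-P["nl"])[:2]),ang((P["sr"]-P["nr"])[:2]))
for n in ("mug","glue","notes","st","calc","tape"): print(n,P[n],np.hypot(*(P[n][:2]-ax)),ang(P[n][:2]-ax))
E
```

```text
axis [553.56170172 -96.36814285] hub [554.24570639 -97.69882383  38.        ]
disc dia 260.16660141308563 260.80326314256394
tip [ 361.81007217 -131.19638222] 194.8889265511849 -169.70547780748723
sh [ 383.46322395 -128.06818208] 173.02712107145058 -169.44329809576465
neck [ 428.50172369 -121.05473777] 127.47323669411567 -168.83348625778157
sq [516.13987705 -20.76675801] 84.35616368439204 116.33488599922774
knob [ 591.48438441 -175.86349284] 88.07746892258896 -64.49686124703422
nose edges -170.77429050467927 -171.57151814845076
mug [461.41025348 114.02011163  92.        ] 229.6847993125025 113.65373700165274
glue [370.67110988  33.58569372  95.        ] 224.35901636133366 144.60410952497355
notes [ 711.51323249 -231.90762962   36.        ] 208.13370353000983 -40.63316052008466
st [ 581.17622733 -320.10496      52.        ] 225.43452568379215 -82.96390152907026
calc [ 447.71123656 -309.02016816   14.        ] 237.53990157701563 -116.46245641596605
tape [645.52465489 101.36329712  50.        ] 218.07087634927478 65.0573236394642
```

step_arm(
  steps=[
    [0,0,10,0,0,0,1],
    [0,0,10,0,0,0,1],
    [0,0,0,43,-40,0,1],
    [0,0,0,43,-40,0,1],
    [0,0,0,43,-40,0,1],
    [0,0,0,43,-40,0,1],
    [0,0,0,43,-40,0,1],
    [0,0,0,43,-40,0,1],
  ],
  force=30,
)

```text
time_s: 1.1
ee_pos: [455.9, -298.4, 213.7]
ee_rot: [-180.0, 0.0, 0.0]
force: [1.0, -0.8, -0.7]
gripper_width: 91.1
gripper_force: 0.0
```

step_arm(
  steps=[
    [0,0,0,34,-30.6,0,1],
    [0,0,0,34,-30.6,0,1],
    [0,0,0,34,-30.6,0,1],
    [0,0,0,33.5,-30.6,0,1],
    [0,0,0,0,0,0,1],
    [0,0,0,0,0,26,1],
    [0,0,0,0,0,26,1],
    [0,0,0,0,0,26,1],
  ],
)

```text
time_s: 2.1
ee_pos: [589.2, -178.3, 135.0]
ee_rot: [180.0, 0.1, 0.0]
force: [0.9, -0.5, 0.5]
gripper_width: 91.5
gripper_force: 0.0
```

step_arm(
  steps=[
    [0,0,0,0,0,0,1],
    [0,0,0,0,0,0,0.5],
    [0,0,0,0,0,0,0.3],
    [0,0,0,0,0,0,0],
    [0,0,0,0,0,0,0],
    [0,0,0,0,0,0,0],
    [0,0,0,0,0,0,0],
    [0,0,0,0,0,0,0],
  ],
)

```text
time_s: 3.1
ee_pos: [590.3, -177.8, 135.9]
ee_rot: [180.0, -0.0, 0.1]
force: [0.5, -8.1, 0.2]
gripper_width: 24.1
gripper_force: 4.5
```

step_arm(
  steps=[
    [0,0,0,5.5,-2.7,0,0],
    [0,0,0,5.3,-3.1,0,0],
    [0,0,0,5.1,-3.5,0,0],
    [0,0,0,4.8,-3.8,0,0],
    [0,0,0,4.5,-4.1,0,0],
    [0,0,0,4.2,-4.5,0,0],
    [0,0,0,3.9,-4.7,0,0],
    [0,0,0,3.6,-5.0,0,0],
  ],
)

```text
time_s: 4.1
ee_pos: [626.8, -145.4, 135.9]
ee_rot: [-180.0, 0.1, 0.0]
force: [-3.9, 1.1, 2.1]
gripper_width: 23.4
gripper_force: 30.0
```

step_arm(
  steps=[
    [0,0,0,3.2,-5.2,0,0],
    [0,0,0,2.8,-5.4,0,0],
    [0,0,0,2.4,-5.6,0,0],
    [0,0,0,2.0,-5.8,0,0],
    [0,0,0,1.6,-5.9,0,0],
    [0,0,0,1.2,-6.0,0,0],
    [0,0,0,0.8,-6.1,0,0],
    [0,0,0,0.4,-6.1,0,0],
  ],
)

```text
time_s: 5.1
ee_pos: [640.2, -100.0, 135.9]
ee_rot: [180.0, 0.2, 0.1]
force: [-6.8, -0.7, 3.7]
gripper_width: 23.3
gripper_force: 30.0
```

step_arm(
  steps=[
    [0,0,0,-0.5,-5,0,0],
    [0,0,0,-0.8,-5,0,0],
    [0,0,0,-1.0,-5,0,0],
    [0,0,0,-1.0,-2,0,0],
    [0,0,0,0,0,0,0],
    [0,0,0,0,0,0,0],
    [0,0,0,0,0,0,0],
    [0,0,0,0,0,0,0],
  ],
)

```text
time_s: 6.1
ee_pos: [638.6, -82.6, 135.9]
ee_rot: [-180.0, -0.0, 0.0]
force: [-1.0, 0.4, 0.8]
gripper_width: 23.6
gripper_force: 30.0
```

```bash
python3 - <<'E'
from h import *
f=grab_frame("top"); pickle.dump(f,open("top1.pkl","wb"))
c=f["image"][140:290,280:480]; cv2.imwrite("pics/top1c.png",cv2.resize(c,None,fx=4,fy=4,interpolation=cv2.INTER_CUBIC))
E
```

```text
(no output)
```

View pics/top1c.png

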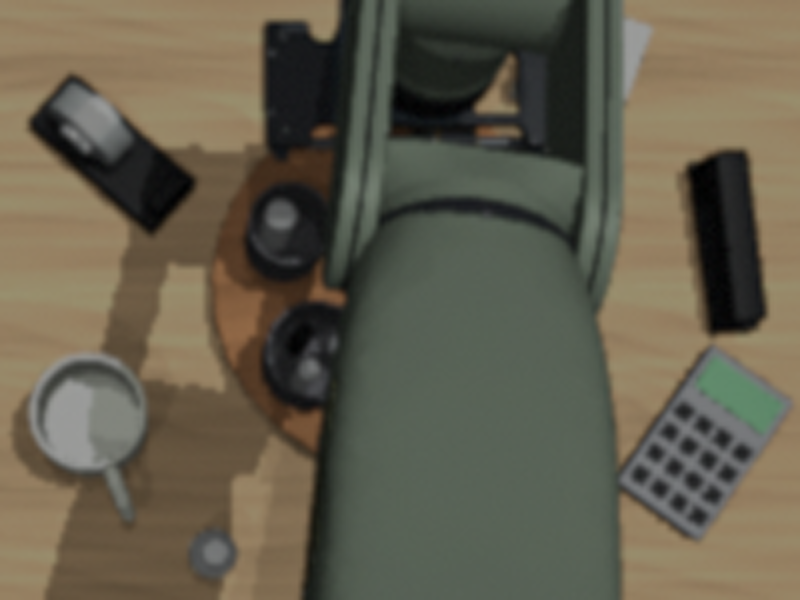

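The arm hides the square cup and the nose. The round cup at (287,230) was at about (420,135) to start with, so I'll use it to check how far the carousel turned.

```bash
python3 - <<'E'
from h import *
f=pickle.load(open("top0.pkl","rb"))
ax=np.array([553.9,-97]); A=[]
for u,v in [(417,139),(302,196),(287,226),(314,355)]:
    p=at(f,280+(u+.5)/4-.5,140+(v+.5)/4-.5,110)[:2]-ax; A.append(np.degrees(np.arctan2(p[1],p[0]))); print(p,np.hypot(*p),A[-1])
print("turn",A[2]-A[0],A[3]-A[1])
f=grab_frame("scene"); c=f["image"][110:270,150:350]; cv2.imwrite("pics/sc1.png",cv2.resize(c,None,fx=3.6,fy=3.6,interpolation=cv2.INTER_CUBIC))
print(state()["ee_pos"],state()["gripper_force"])
E
```

```text
[84.60259905 -4.87077103] 84.74269394621166 -3.2950157553759643
[46.57248746 71.25336718] 85.12366840033275 56.830644330970316
[26.66147286 81.32496331] 85.58378230198561 71.84885238869629
[-57.8472056   65.11394347] 87.09836295784322 131.61787714950944
turn 75.14386814407226 74.78723281853912
[638.63656464 -82.66032293 135.94521406] 29.999426007270813
```

View pics/sc1.png

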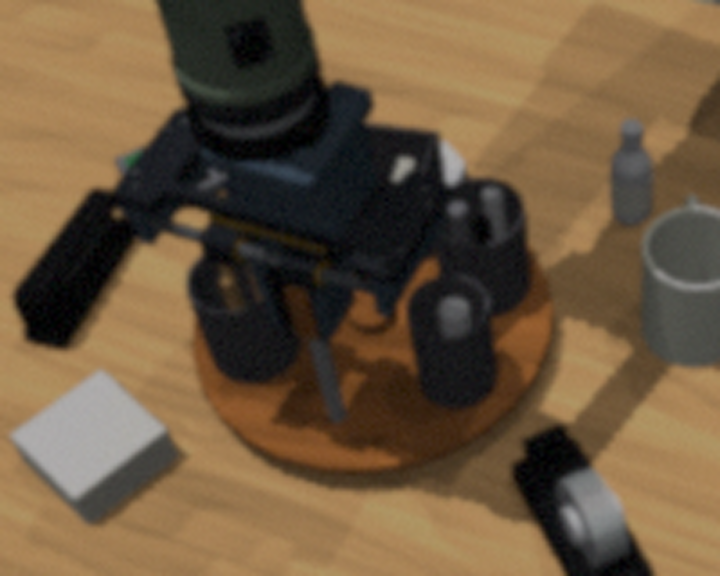

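The scene view shows the fingers gripping the knob and every bystander where it was. The square cup is at about 190–192° and the nose at 190.5°, well within the 7° tolerance, so I'm handing it in.

```bash
python3 -c "
from workcell import *
print(job_done())"
```

```text
the job is handed in; nothing more can be done
None
```

I turned the carousel about 75° without meeting the stop. Its square cup now measures within about 1° of the nose's centre line (worked out from the round cups and the knob, since the arm hid it), and the fingers are still holding the knob at 30 N. I handed the job in, but the result wasn't reported back.

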